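Release a sprung die case and set the strap die on the punch pad

TASK

Push the red release button on the blue case's latch, gently and by feel, and keep it down until the grey lid starts to rise; let the sprung lid swing fully open by itself without touching it. Then take the steel strap die out of the case and set it down gently on the middle of the pale punch pad, lying flat and lengthwise along the pad, ready for punching. Leave the lid open and the round tin and thread spool where they are.

Things in the scene. Friction and masses are not known exactly. Their poses are not given: they have to be found in the camera images.
- case: Blue open-topped steel case fixed to the table, 124 x 144 x 42 mm (x, y, z), walls 4 mm. Origin: centre of its underside, on the table; +x to the hinge side, -x to the latch, y along the hinge, z up. The dark latch block (64 x 50 mm, 22 mm high) juts out on its -x side. Pushed with over 15 N anywhere (button, block, walls), it is damaged.
- latch (a point): On the axis of the round red push button (cap 28 mm across, works straight down), level with the latch block's top, 22 mm above the table and 107 mm from the case's origin along its -x. The cap is screwed to an unknown, fixed height on its brass stem: its top lies anywhere from 23 to 45 mm above this point, to be found by touch or sight.
- case_floor (a point): Centre of the case's inner floor (116 x 136 mm, 6 mm above the table); axes as the case's. The case's rim is 36 mm above it.
- lid (a joint): Angle of the grey lid (124 x 144 mm, 5 mm thick) about the hinge along the case's far (+x) rim: 0 shut, 2.0 fully open, leaning back. Sprung and damped; when freed it swings up to about 2.0 in about 2 s. Its front edge, 45 mm from the button's axis, swings up and away from the button.
- lid_edge (a point): Middle of the lid's front edge (the edge by the latch when shut).
- die_center (a point): Centre (half-way up) of the steel strap die, a long ring-shaped block 34 x 105 x 30 mm (x, y, z), about 0.25 kg, lying on the case's floor with its long axis (its y) roughly along the case's y. Grip it across its 34 mm width.
- pad_top (a point): Centre of the upper face of the pale punch pad, 85 x 120 mm (x, y), 18 mm thick, fixed flat on the table; z up. The die belongs here with its long y axis along the pad's y axis (either way round).
- tin: Round tin with a yellow lid, 65 mm across, 31 mm high, standing on the table; bystander. Origin: centre of its underside.
- spool: Spool of blue thread, 52 mm high, standing on the table; bystander. Origin on its underside.
- hook_rest (a point): Rest place of the steel hook's nose that holds the lid, on the fixed case. The button draws it back: spring about 3 N at first touch, rising 0.45 N per mm; the lid is freed after 6 to 8 mm of travel (6 to 8 N); at 10 mm is a solid stop, where force climbs fast. Let go before the lid has begun to rise, the hook catches again.

How it is judged:
By the outcome, as a careful person would: the job done as asked, in the order asked, and still so for the second after the job is handed in, with the robot touching nothing.
It also fails if it takes over 61 s, if anything falls off the work surface, if the arm or the gripper's body presses on something with over 40 N, if the wrist force passes 120 N, or if a joint passes its speed limit or range.

ROBOT

A 6-joint arm with a two-finger parallel gripper is mounted at the origin on a cart in front of the work surface, level with it; the furniture and walls round the work are solid. World frame = base frame: x ahead of the robot, y to its left, z up, the work surface at z = 0. Lengths are in m, angles in rad, forces in N, time in s.
With the tool pointing down it reaches from about 0.35 to 0.85 m from the base axis. Payload 8.1 kg.
Tool frame: the origin (TCP) lies between the finger pads; the fingertips stand 14 mm ahead of it and the grasp point (between the pads) lies 5 mm behind it; z points along the fingers, y is the line along which they close (so a half turn about z gives the same grasp; the last joint's range is limited). The gripper opens to 93 mm and grips with 3 to 60 N. Pads are 15 mm wide; open, the fingers measure 128 mm over their backs; the gripper's body (75 mm by 188 mm) begins 65 mm behind the grasp point.
Start: joints at [-1.392, 0.13, 1.488, -0, 1.523, -0.085], TCP at [0.156, -0.579, 0.233] pointing down, gripper open.
Joint ranges: [-2.96, 2.96], [-0.89, 2.26], [0.02, 2.5], [-1.34, 4.48], [0, 2.73], [-2.66, 2.66]. Speed limits (rad/s): [2.39, 2.39, 2.79, 3.14, 3.14, 3.14].

INTERFACE

Orientations are given as a rotation vector (axis times angle).
In Python, from plant import robot gives the robot as it stands.
- The arm moves only by the tool arm_command, never from a script. Its argument "targets" is a list of rows, each an object of numbers: "x", "y", "z": the shift along the world's x, y, z in units of 500 mm (1.0 is 500 mm); "rx", "ry", "rz": the turn, a rotation vector about the world's x, y, z in units of 2 rad (1.0 is 2 rad); "claw": the closure in counts, from 0 (fully open) to 255 (shut). In form: [{"x": .., "y": .., "z": .., "rx": .., "ry": .., "rz": .., "claw": ..}, ...]. A call has 1 to 10 rows; each row is the pose to reach, as a shift and turn from the pose commanded when the call began; what a row does not reach only later rows make up. A row lasts 1/12 s, in which the tool goes at most 41.7 mm and 7.16 degrees, less where a joint would pass 70% of its speed; a pose out of reach is approached as far as the arm can. A call with a number of a shift or a turn outside -1 to 1 is refused whole. A call with a gripper value outside its range is refused whole. The fingers move at their own pace and stop on an object; "squeeze" is the grip in N (left out, the last holds). Time passes only in rows, so rows that repeat a pose let the fingers close. It gives the time, the measured TCP pose, the force, the opening and the grip force at its end, in the units of the state.
- robot.read_state(): the state, without advancing time (a new reading comes with each control period).
- robot.read_camera(name): name is "scene" or "top" or "wrist"; returns (picture, depth): 420x560x3 uint8, red, green, blue; 420x560 float32, m along the optical axis (not along the pixel's ray), 0 where there is no reading.
- robot.get_calibration(name): a dict with "intrinsics" (3x3 intrinsics, pixels), "dist" ([k1, k2, p1, p2, k3] as OpenCV has them; the pictures are not rectified), "origin" and "orientation" of the camera in the world. Camera axes: x right, y up, looking along -z (the intrinsics and any distortion apply to the point x, -y, -z); pixel columns grow to the right and rows downward; lengths in m; the calibration is good to about 2 mm. A picture is of the moment at which its call begins: read the wrist's pose just before it. get_calibration takes no time and is no camera call; for the wrist camera it gives the pose at the moment of the call.
- robot.close_job(): hands the job in; it is judged then, once.
The state is a dict: "t": time; "q": joint angles; "dq": joint speeds; "joint_torque": joint torques, N m; "tool_pos": TCP position; "orientation": TCP orientation; "force": force on the tool from outside, world axes, zero at the start; "wrist_torque": the same for the moment, N m; "opening": finger opening in m; "gripper_force": force on a finger pad.
Only numpy, scipy, OpenCV 4.12 (cv2) and the standard library are available. Lean on these libraries where they do the work, as an engineer would, in place of code of your own. Each camera call takes 0.05 s, during which the arm holds its last target. There are 200 camera calls.

## Working session

There is one attempt and no reset: what is moved stays moved. The work goes in short steps, Python scripts to look and compute and a tool call to move; the robot and the scene stay as the last step left them, time stands still between calls to the robot, and variables do not carry over. Pictures are saved under pics/ and viewed, at most 13 in all, crops included, and the job is handed in when it is done.

Besides the shell and the picture viewer there is one more tool, called after "Request:" in YAML: its name, and indented under it one key for each argument. arm_command: Moves the arm, as the interface text tells. Shifts and turns lie within -1 to 1; 1 stands for 500 mm of shift or 2 rad of turn. Its arguments: {"type":"object","properties":{"targets":{"type":"array","items":{"type":"object","properties":{"x":{"type":"number","minimum":-1,"maximum":1},"y":{"type":"number","minimum":-1,"maximum":1},"z":{"type":"number","minimum":-1,"maximum":1},"rx":{"type":"number","minimum":-1,"maximum":1},"ry":{"type":"number","minimum":-1,"maximum":1},"rz":{"type":"number","minimum":-1,"maximum":1},"claw":{"type":"number"}}}},"squeeze":{"type":"number"}},"required":["targets"]}

```bash
mkdir -p pics; cat > h.py <<'E'
import numpy as np,cv2
from plant import robot
def snap(n,f):
    c=robot.get_calibration(n); p,d=robot.read_camera(n)
    cv2.imwrite('pics/%s.png'%f,p[:,:,::-1]); np.savez('pics/%s.npz'%f,d=d,p=p,K=c['intrinsics'],dist=c['dist'],o=c['origin'],R=rot(c['orientation']))
def rot(o):
    o=np.array(o,float)
    return o if o.shape==(3,3) else cv2.Rodrigues(o)[0]
def load(f): return np.load('pics/%s.npz'%f)
def ray(z,u,v):
    n=cv2.undistortPoints(np.array([[[u,v]]],float),z['K'],z['dist'])[0,0]
    return z['R']@np.array([n[0],-n[1],-1.])
def at(z,u,v):  # by depth
    return z['o']+ray(z,u,v)*z['d'][int(round(v)),int(round(u))]
def atz(z,u,v,h):
    r=ray(z,u,v); return z['o']+r*(h-z['o'][2])/r[2]
def cloud(z):
    H,W=z['d'].shape; u,v=np.meshgrid(np.arange(W),np.arange(H))
    n=cv2.undistortPoints(np.stack([u,v],-1).reshape(-1,1,2).astype(float),z['K'],z['dist'])[:,0]
    P=np.c_[n[:,0],-n[:,1],-np.ones(len(n))]*z['d'].reshape(-1,1)
    return (P@z['R'].T+z['o']).reshape(H,W,3)
def tri(z1,a,z2,b):
    r1=ray(z1,*a);r2=ray(z2,*b);A=np.c_[r1,-r2];s=np.linalg.lstsq(A,z2['o']-z1['o'],rcond=None)[0]
    p=z1['o']+r1*s[0];q=z2['o']+r2*s[1];return (p+q)/2,np.linalg.norm(p-q)
E
python3 - <<'E'
from h import *
for n in('scene','top'):
    snap(n,n+'0');z=load(n+'0');print(n,z['o'],z['R'][:,2],z['K'][0,0])
s=robot.read_state();print(s)
a=cv2.imread('pics/scene0.png');b=cv2.imread('pics/top0.png')
E
```

```text
scene [0.16073686 0.98173785 0.75707029] [-0.33384996  0.71149726  0.61831695] 538.593804420631
top [0.44053125 0.18640748 0.95627176] [-0.11838077 -0.00285266  0.99296418] 385.11287541048506
{'t': 0.1, 'q': array([-1.39238175e+00,  1.31069221e-01,  1.48915689e+00, -4.70267107e-06,
        1.52300568e+00, -8.53966814e-02]), 'dq': array([-3.03142376e-05, -1.47374019e-03, -1.03263668e-03,  6.20304864e-04,
       -1.91652399e-03,  5.19722728e-04]), 'joint_torque': array([-6.23159958e-04, -5.61339784e+01, -4.93098557e+01,  7.68932118e-02,
        2.90900655e-02, -6.79544587e-05]), 'tool_pos': array([ 0.15639239, -0.57875606,  0.23170955]), 'orientation': array([-3.11267885e+00, -4.12978149e-01,  1.27010104e-04]), 'force': array([-0.30504619, -0.05024708,  0.13901717]), 'wrist_torque': array([ 0.00867709, -0.00790391, -0.00186331]), 'gripper_force': 0.0, 'opening': 0.09309593032318474}
```

View pics/top0.png

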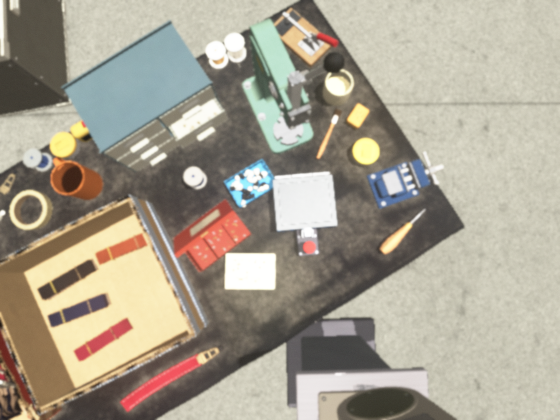

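View pics/scene0.png

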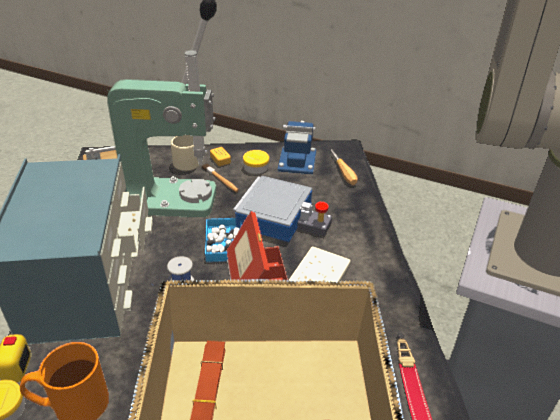

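The top view shows the case lid at about (305,201), the red button at (309,246), the pad at (250,271), the tin at (366,151) and the spool at (195,178). The scene view shows the cap standing proud on its stem at (322,207), and an open red box beside the pad.

```bash
python3 - <<'E'
from h import *
np.set_printoptions(precision=4,suppress=True)
t=load('top0');s=load('scene0');Ct=cloud(t);Cs=cloud(s)
for n,u,v in [('lid',305,201),('btn',309,246),('pad',250,271),('table',340,260),('redlid',203,218),('redbox',212,240)]: print(n,at(t,u,v))
for n,z,C in(('top',t,Ct),('scene',s,Cs)):
    h=cv2.cvtColor(z['p'],cv2.COLOR_RGB2HSV)
    m=((h[...,0]<6)|(h[...,0]>174))&(h[...,1]>150)
    k=m&(abs(C[...,0]-at(t,309,246)[0])<.04)&(abs(C[...,1]-at(t,309,246)[1])<.04)
    v,u=np.nonzero(k);print(n,'red px',u.mean(),v.mean(),len(u),C[k].mean(0),np.percentile(C[k][:,2],[5,50,95]))
    # light pad: 
    for nm,c,zr,r in(('pad',at(t,250,271),(.012,.024),.09),('lid',at(t,305,201),(.038,.06),.11)):
        k=(abs(C[...,:2]-c[:2]).max(-1)<r)&(C[...,2]>zr[0])&(C[...,2]<zr[1])
        if nm=='pad': k&=(h[...,1]<70)&(h[...,2]>150)
        k=cv2.morphologyEx(k.astype(np.uint8),cv2.MORPH_OPEN,np.ones((3,3)))
        nl,L,st,_=cv2.connectedComponentsWithStats(k);k=L==1+st[1:,4].argmax()
        P=C[k];rc=cv2.minAreaRect((P[:,:2]*1000).astype(np.float32));print(n,nm,len(P),np.median(P[:,2]),rc)
b=cv2.resize(t['p'][150:310,170:370],(800,640))[:600]
a=cv2.resize(s['p'][165:295,200:360],None,fx=4,fy=4,interpolation=2)
b=cv2.resize(t['p'][150:300,170:370],None,fx=4,fy=4,interpolation=2)
cv2.imwrite('pics/topcrop.png',b[:,:,::-1]);cv2.imwrite('pics/scenecrop.png',a[:,:,::-1])
E
```

```text
lid [0.56   0.1287 0.0525]
btn [0.4537 0.1231 0.0611]
pad [0.3974 0.2642 0.016 ]
table [ 0.4183  0.0427 -0.0048]
redlid [0.5241 0.3685 0.0631]
redbox [ 0.4747  0.3592 -0.0016]<stdin>:9: RuntimeWarning: Mean of empty slice.
  ret = ret.dtype.type(ret / rcount)
  ret = um.true_divide(
Traceback (most recent call last):
IndexError: index -1 is out of bounds for axis 0 with size 0
```

```bash
cat > m.py <<'E'
from h import *
np.set_printoptions(precision=4,suppress=True)
t=load('top0');s=load('scene0');Ct=cloud(t);Cs=cloud(s)
for n,z,C in(('top',t,Ct),('scene',s,Cs)):
    h=cv2.cvtColor(z['p'],cv2.COLOR_RGB2HSV)
    m=((h[...,0]<10)|(h[...,0]>170))&(h[...,1]>100)
    k=m&(np.abs(C[...,:2]-[.4537,.1231]).max(-1)<.045)
    v,u=np.nonzero(k);print(n,'red px',len(u))
    if len(u):print(u.mean(),v.mean(),u.min(),u.max(),v.min(),v.max(),C[k].mean(0),np.percentile(C[k][:,2],[5,50,95]))
    for nm,c,zr,r in(('pad',[.3974,.2642],(.008,.024),.09),('lid',[.56,.1287],(.038,.06),.11)):
        k=(np.abs(C[...,:2]-c).max(-1)<r)&(C[...,2]>zr[0])&(C[...,2]<zr[1])
        if nm=='pad': k&=(h[...,1]<80)&(h[...,2]>140)
        k=cv2.morphologyEx(k.astype(np.uint8),cv2.MORPH_OPEN,np.ones((3,3)))
        nl,L,st,_=cv2.connectedComponentsWithStats(k)
        if nl<2: continue
        k=L==1+st[1:,4].argmax()
        P=C[k];rc=cv2.minAreaRect((P[:,:2]*1000).astype(np.float32));print(n,nm,len(P),np.median(P[:,2]),rc)
a=cv2.resize(s['p'][165:295,200:360],None,fx=4,fy=4,interpolation=2)
b=cv2.resize(t['p'][150:300,170:370],None,fx=4,fy=4,interpolation=2)
cv2.imwrite('pics/topcrop.png',b[:,:,::-1]);cv2.imwrite('pics/scenecrop.png',a[:,:,::-1])
E
python3 m.py
```

```text
top red px 117
308.38461538461536 246.7948717948718 303 314 241 252 [0.4519 0.1244 0.0587] [0.0235 0.061  0.0637]
top pad 1749 0.01722016198919374 ((396.25653076171875, 265.7572326660156), (119.23699188232422, 83.9882583618164), 88.79685974121094)
top lid 3337 0.048316213011115106 ((553.3699951171875, 129.72027587890625), (151.35804748535156, 144.28103637695312), 3.5594851970672607)
scene red px 124
320.9758064516129 206.88709677419354 315 327 202 212 [0.4533 0.1285 0.0588] [0.052  0.0598 0.0624]
scene pad 1324 0.017234284426009883 ((400.5669250488281, 259.9414367675781), (109.13375854492188, 85.93402099609375), 87.99203491210938)
scene lid 2590 0.04810323396467897 ((555.3748779296875, 131.72344970703125), (153.6502685546875, 152.20660400390625), 4.26707649230957)
```

```bash
ls -la pics
```

```text
total 4888
drwxr-xr-x 2 agent agent    4096 Dec  1 04:24 .
drwxr-xr-x 3 agent agent    4096 Dec  1 04:24 ..
-rw-r--r-- 1 agent agent 1648040 Dec  1 04:23 scene0.npz
-rw-r--r-- 1 agent agent  419186 Dec  1 04:23 scene0.png
-rw-r--r-- 1 agent agent  434351 Dec  1 04:24 scenecrop.png
-rw-r--r-- 1 agent agent 1648040 Dec  1 04:23 top0.npz
-rw-r--r-- 1 agent agent  378714 Dec  1 04:23 top0.png
-rw-r--r-- 1 agent agent  452120 Dec  1 04:24 topcrop.png
```

Request:
arm_command:
  targets:
    - {"x":0.56,"y":0.64,"z":0.14,"rz":-0.1,"claw":255}
    - {"x":0.56,"y":0.64,"z":0.14,"rz":-0.1,"claw":255}
    - {"x":0.56,"y":0.64,"z":0.14,"rz":-0.1,"claw":255}
    - {"x":0.56,"y":0.64,"z":0.14,"rz":-0.1,"claw":255}
    - {"x":0.56,"y":0.64,"z":0.14,"rz":-0.1,"claw":255}
    - {"x":0.56,"y":0.64,"z":0.14,"rz":-0.1,"claw":255}
    - {"x":0.56,"y":0.64,"z":0.14,"rz":-0.1,"claw":255}
    - {"x":0.56,"y":0.64,"z":0.14,"rz":-0.1,"claw":255}
    - {"x":0.56,"y":0.64,"z":0.14,"rz":-0.1,"claw":255}
    - {"x":0.56,"y":0.64,"z":0.14,"rz":-0.1,"claw":255}
  squeeze: 10

```text
schema error: expected keys x, y, z, rx, ry, rz, claw
```

Request:
arm_command:
  targets:
    - {"x":0.56,"y":0.64,"z":0.14,"rx":0,"ry":0,"rz":-0.1,"claw":255}
    - {"x":0.56,"y":0.64,"z":0.14,"rx":0,"ry":0,"rz":-0.1,"claw":255}
    - {"x":0.56,"y":0.64,"z":0.14,"rx":0,"ry":0,"rz":-0.1,"claw":255}
    - {"x":0.56,"y":0.64,"z":0.14,"rx":0,"ry":0,"rz":-0.1,"claw":255}
    - {"x":0.56,"y":0.64,"z":0.14,"rx":0,"ry":0,"rz":-0.1,"claw":255}
    - {"x":0.56,"y":0.64,"z":0.14,"rx":0,"ry":0,"rz":-0.1,"claw":255}
    - {"x":0.56,"y":0.64,"z":0.14,"rx":0,"ry":0,"rz":-0.1,"claw":255}
    - {"x":0.56,"y":0.64,"z":0.14,"rx":0,"ry":0,"rz":-0.1,"claw":255}
    - {"x":0.56,"y":0.64,"z":0.14,"rx":0,"ry":0,"rz":-0.1,"claw":255}
    - {"x":0.56,"y":0.64,"z":0.14,"rx":0,"ry":0,"rz":-0.1,"claw":255}
  squeeze: 10

```text
t: 0.93
tool_pos: [0.428, -0.2679, 0.3004]
orientation: [-3.14, -0.1, 0.0]
force: [0.8, -0.3, 0.9]
opening: 0.0311
gripper_force: 0.0
```

Request:
arm_command:
  targets:
    - {"x":0.0,"y":0.78,"z":-0.06,"rx":0,"ry":0,"rz":0,"claw":255}
    - {"x":0.0,"y":0.78,"z":-0.06,"rx":0,"ry":0,"rz":0,"claw":255}
    - {"x":0.0,"y":0.78,"z":-0.06,"rx":0,"ry":0,"rz":0,"claw":255}
    - {"x":0.0,"y":0.78,"z":-0.06,"rx":0,"ry":0,"rz":0,"claw":255}
    - {"x":0.0,"y":0.78,"z":-0.06,"rx":0,"ry":0,"rz":0,"claw":255}
    - {"x":0.0,"y":0.78,"z":-0.06,"rx":0,"ry":0,"rz":0,"claw":255}
    - {"x":0.0,"y":0.78,"z":-0.06,"rx":0,"ry":0,"rz":0,"claw":255}
    - {"x":0.0,"y":0.78,"z":-0.06,"rx":0,"ry":0,"rz":0,"claw":255}
    - {"x":0.0,"y":0.78,"z":-0.06,"rx":0,"ry":0,"rz":0,"claw":255}
    - {"x":0.0,"y":0.78,"z":-0.06,"rx":0,"ry":0,"rz":0,"claw":255}

```text
t: 1.77
tool_pos: [0.426, 0.1244, 0.2695]
orientation: [-3.138, -0.105, 0.002]
force: [0.9, -1.3, -0.4]
opening: 0.0006
gripper_force: 0.0
```

```bash
python3 - <<'E'
from h import *
np.set_printoptions(precision=4,suppress=True)
snap('wrist','w1');z=load('w1');s=robot.read_state();print(s['tool_pos'],s['orientation'],s['force'],s['dq'].max(),z['o'],z['R'],z['K'])
E
```

```text
[0.4261 0.1251 0.2693] [-3.1378 -0.1068  0.0022] [-1.0574  1.6105 -0.6108] 0.01416748913187279 [0.4932 0.1311 0.4216] [[ 0.0673  0.9674  0.2442]
 [-0.9977  0.0656  0.0149]
 [-0.0017 -0.2446  0.9696]] [[374.1957   0.     282.3256]
 [  0.     374.1957 210.7773]
 [  0.       0.       1.    ]]
```

View pics/w1.png

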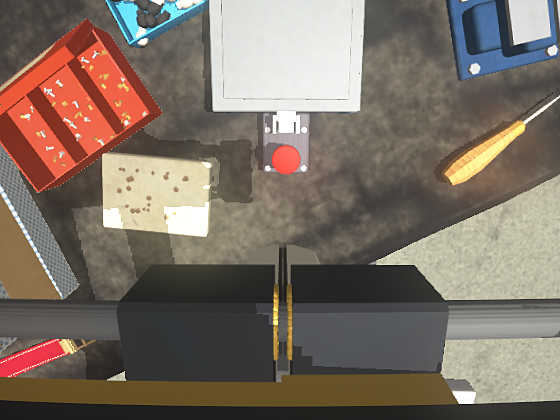

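The wrist view shows the red cap at (286,159), the lid's front edge from (211,108) to (360,110), and the pad with corners (104,154), (213,159), (209,237) and (103,230). The red box is at the left.

```bash
cat > m2.py <<'E'
from h import *
np.set_printoptions(precision=4,suppress=True)
t=load('top0');s=load('scene0');z=load('w1');C=cloud(z)
h=cv2.cvtColor(z['p'],cv2.COLOR_RGB2HSV)
k=((h[...,0]<10)|(h[...,0]>170))&(h[...,1]>100)&(np.abs(C[...,:2]-[.4537,.1231]).max(-1)<.03)
v,u=np.nonzero(k);(cu,cv),r=cv2.minEnclosingCircle(np.c_[u,v].astype(np.float32))
print('cap',cu,cv,r,C[k].mean(0),np.percentile(C[k][:,2],[5,50,95]))
print('tri',tri(z,(cu,cv),s,(321,206)),tri(z,(cu,cv),t,(308.4,246.8)))
print('lid edge',at(z,213,100),at(z,358,102),[atz(z,a,b,.047) for a,b in((211,108),(360,110))])
k=(np.abs(C[...,:2]-[.3975,.2642]).max(-1)<.09)&(C[...,2]>.009)&(C[...,2]<.024)
k=cv2.morphologyEx(k.astype(np.uint8),cv2.MORPH_OPEN,np.ones((5,5)))
n,L,st,_=cv2.connectedComponentsWithStats(k);k=L==1+st[1:,4].argmax()
P=C[k];print('pad',len(P),np.median(P[:,2]),cv2.minAreaRect((P[:,:2]*1000).astype(np.float32)))
print([atz(z,a,b,.018)[:2] for a,b in((104,154),(213,159),(209,237),(103,230))])
# latch block far edges, lid side edges
k=(C[...,2]>.04)&(C[...,2]<.055)&(np.abs(C[...,1]-.13)<.1)&(C[...,0]>.48)
P=C[k];print('lid',P[:,1].min(),P[:,1].max(),P[:,0].min(),np.median(P[:,2]))
for x in(.51,.53,.55,.57): 
    Q=P[np.abs(P[:,0]-x)<.004]; print(x,Q[:,1].min(),Q[:,1].max())
E
python3 m2.py
```

```text
cap 285.92266845703125 159.4175262451172 14.729792594909668 [0.4535 0.1258 0.0606] [0.0602 0.0618 0.0631]
tri (array([0.4538, 0.1258, 0.0591]), np.float64(0.0011043974987377618)) (array([0.4523, 0.1247, 0.0533]), np.float64(0.0015859268113296876))
lid edge [0.5046 0.1996 0.0471] [0.512 0.06  0.049] [array([0.4969, 0.2014, 0.047 ]), array([0.5048, 0.0569, 0.047 ])]
pad 7997 0.017987239026552027 ((399.3508605957031, 268.1954650878906), (121.99795532226562, 85.56046295166016), 88.57176208496094)
[array([0.4419, 0.3224]), array([0.444 , 0.2034]), array([0.3553, 0.2059]), array([0.3552, 0.3277])]
lid 0.057904448180784496 0.20605246215091969 0.48000271935456634 0.049564685538497855
0.51 0.05835889566996691 0.20210908531877053
0.53 0.05900724079207831 0.2035663070743377
0.55 0.05995081197312675 0.20418621466044293
0.57 0.06094514847849282 0.20453692125855152
```

Request:
arm_command:
  targets:
    - {"x":0.054,"y":0.002,"z":-0.08,"rx":0,"ry":0,"rz":0,"claw":255}
    - {"x":0.054,"y":0.002,"z":-0.16,"rx":0,"ry":0,"rz":0,"claw":255}
    - {"x":0.054,"y":0.002,"z":-0.24,"rx":0,"ry":0,"rz":0,"claw":255}
    - {"x":0.054,"y":0.002,"z":-0.3,"rx":0,"ry":0,"rz":0,"claw":255}
    - {"x":0.054,"y":0.002,"z":-0.34,"rx":0,"ry":0,"rz":0,"claw":255}
    - {"x":0.054,"y":0.002,"z":-0.35,"rx":0,"ry":0,"rz":0,"claw":255}
    - {"x":0.054,"y":0.002,"z":-0.35,"rx":0,"ry":0,"rz":0,"claw":255}
    - {"x":0.054,"y":0.002,"z":-0.35,"rx":0,"ry":0,"rz":0,"claw":255}
    - {"x":0.054,"y":0.002,"z":-0.35,"rx":0,"ry":0,"rz":0,"claw":255}

```text
t: 2.57
tool_pos: [0.4559, 0.1213, 0.0976]
orientation: [-3.14, -0.1, -0.005]
force: [0.2, -0.2, -0.1]
opening: 0.0004
gripper_force: 0.0
```

```bash
python3 - <<'E'
from h import *
np.set_printoptions(precision=4,suppress=True)
snap('scene','s2');s=robot.read_state();print(s['tool_pos'],s['orientation'],s['force'])
p=load('s2')['p'];cv2.imwrite('pics/s2c.png',cv2.resize(p[120:270,240:400],None,fx=4,fy=4,interpolation=2)[:,:,::-1])
E
```

```text
[0.4559 0.1213 0.0976] [-3.1395 -0.1001 -0.0059] [0.1528 0.518  0.6341]
```

View pics/s2c.png

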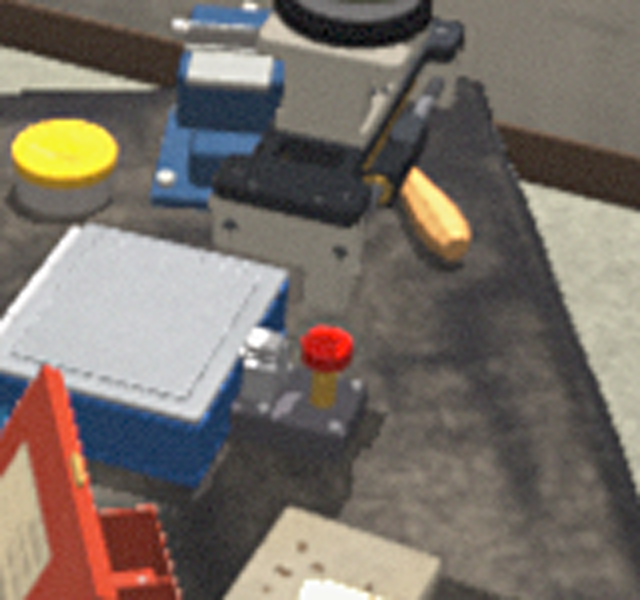

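Request:
arm_command:
  targets:
    - {"x":-0.004,"y":0.01,"z":-0.015,"rx":0,"ry":0,"rz":0,"claw":255}
    - {"x":-0.004,"y":0.01,"z":-0.025,"rx":0,"ry":0,"rz":0,"claw":255}
    - {"x":-0.004,"y":0.01,"z":-0.032,"rx":0,"ry":0,"rz":0,"claw":255}
    - {"x":-0.004,"y":0.01,"z":-0.034,"rx":0,"ry":0,"rz":0,"claw":255}
    - {"x":-0.004,"y":0.01,"z":-0.034,"rx":0,"ry":0,"rz":0,"claw":255}

```text
t: 3.03
tool_pos: [0.4517, 0.1261, 0.0777]
orientation: [3.14, 0.101, -0.002]
force: [0.0, -0.1, 0.3]
opening: 0.0003
gripper_force: 0.0
```

Request:
arm_command:
  targets:
    - {"x":0.002,"y":0,"z":-0.002,"rx":0,"ry":0,"rz":0,"claw":255}
    - {"x":0.002,"y":0,"z":-0.004,"rx":0,"ry":0,"rz":0,"claw":255}
    - {"x":0.002,"y":0,"z":-0.006,"rx":0,"ry":0,"rz":0,"claw":255}
    - {"x":0.002,"y":0,"z":-0.006,"rx":0,"ry":0,"rz":0,"claw":255}

```text
t: 3.37
tool_pos: [0.4535, 0.1262, 0.0756]
orientation: [-3.14, -0.1, -0.001]
force: [-0.0, -0.4, 2.9]
opening: 0.0005
gripper_force: 1.2
```

Request:
arm_command:
  targets:
    - {"x":0,"y":0,"z":-0.002,"rx":0,"ry":0,"rz":0,"claw":255}
    - {"x":0,"y":0,"z":-0.004,"rx":0,"ry":0,"rz":0,"claw":255}
    - {"x":0,"y":0,"z":-0.006,"rx":0,"ry":0,"rz":0,"claw":255}
    - {"x":0,"y":0,"z":-0.008,"rx":0,"ry":0,"rz":0,"claw":255}
    - {"x":0,"y":0,"z":-0.008,"rx":0,"ry":0,"rz":0,"claw":255}

```text
t: 3.78
tool_pos: [0.4536, 0.1262, 0.0716]
orientation: [-3.14, -0.1, -0.001]
force: [-0.3, 0.2, 5.2]
opening: 0.0004
gripper_force: 2.4
```

Request:
arm_command:
  targets:
    - {"x":0,"y":0,"z":-0.001,"rx":0,"ry":0,"rz":0,"claw":255}
    - {"x":0,"y":0,"z":-0.002,"rx":0,"ry":0,"rz":0,"claw":255}
    - {"x":0,"y":0,"z":-0.003,"rx":0,"ry":0,"rz":0,"claw":255}
    - {"x":0,"y":0,"z":-0.004,"rx":0,"ry":0,"rz":0,"claw":255}
    - {"x":0,"y":0,"z":-0.004,"rx":0,"ry":0,"rz":0,"claw":255}

```text
t: 4.2
tool_pos: [0.4536, 0.1262, 0.0697]
orientation: [-3.14, -0.1, -0.001]
force: [-1.5, -0.1, 6.0]
opening: 0.0008
gripper_force: 3.1
```

```bash
cat > lid.py <<'E'
from h import *
np.set_printoptions(precision=4,suppress=True)
snap('top','l');snap('scene','ls');s=robot.read_state();print(s['t'],s['tool_pos'],s['force'])
for n in('l','ls'):
    C=cloud(load(n));k=(C[...,0]>.52)&(C[...,0]<.60)&(C[...,1]>.08)&(C[...,1]<.18)&(C[...,2]<.3);print(k.sum(),np.percentile(C[k][:,2],[2,25,50,75,98]))
E
python3 lid.py
```

```text
4.3 [0.4536 0.1262 0.0698] [-0.6762 -1.0483  6.6282]
1147 [0.0457 0.0476 0.0489 0.05   0.0523]
963 [0.046  0.0479 0.0489 0.0498 0.0515]
```

Still shut at about 6.5 mm. I'll go 0.5 mm per row.

Request:
arm_command:
  targets:
    - {"x":0,"y":0,"z":-0.001,"rx":0,"ry":0,"rz":0,"claw":255}
    - {"x":0,"y":0,"z":-0.002,"rx":0,"ry":0,"rz":0,"claw":255}
    - {"x":0,"y":0,"z":-0.002,"rx":0,"ry":0,"rz":0,"claw":255}
    - {"x":0,"y":0,"z":-0.002,"rx":0,"ry":0,"rz":0,"claw":255}

```text
t: 4.63
tool_pos: [0.4536, 0.1262, 0.0687]
orientation: [-3.14, -0.1, -0.001]
force: [-1.5, -1.3, 5.5]
opening: 0.0005
gripper_force: 3.0
```

```bash
python3 lid.py
```

```text
4.7333 [0.4536 0.1262 0.0688] [-1.9099 -0.2322  7.0942]
1214 [0.0599 0.0679 0.0756 0.0833 0.0909]
1397 [0.0031 0.0116 0.0649 0.0856 0.1023]
```

Request:
arm_command:
  targets:
    - {"x":0,"y":0,"z":0,"rx":0,"ry":0,"rz":0,"claw":255}
    - {"x":0,"y":0,"z":0,"rx":0,"ry":0,"rz":0,"claw":255}
    - {"x":0,"y":0,"z":0,"rx":0,"ry":0,"rz":0,"claw":255}
    - {"x":0,"y":0,"z":0,"rx":0,"ry":0,"rz":0,"claw":255}
    - {"x":0,"y":0,"z":0.004,"rx":0,"ry":0,"rz":0,"claw":255}
    - {"x":0,"y":0,"z":0.01,"rx":0,"ry":0,"rz":0,"claw":255}
    - {"x":0,"y":0,"z":0.02,"rx":0,"ry":0,"rz":0,"claw":255}
    - {"x":-0.02,"y":0,"z":0.06,"rx":0,"ry":0,"rz":0,"claw":255}
    - {"x":-0.06,"y":0,"z":0.12,"rx":0,"ry":0,"rz":0,"claw":255}
    - {"x":-0.1,"y":0,"z":0.2,"rx":0,"ry":0,"rz":0,"claw":0}

```text
t: 5.57
tool_pos: [0.4018, 0.1257, 0.164]
orientation: [3.139, 0.1, -0.01]
force: [0.9, 0.1, 0.2]
opening: 0.0036
gripper_force: 0.0
```

Request:
arm_command:
  targets:
    - {"x":0,"y":0,"z":0.08,"rx":0,"ry":0,"rz":0,"claw":0}
    - {"x":0,"y":0,"z":0.16,"rx":0,"ry":0,"rz":0,"claw":0}
    - {"x":0,"y":0,"z":0.2,"rx":0,"ry":0,"rz":0,"claw":0}
    - {"x":0,"y":0,"z":0.2,"rx":0,"ry":0,"rz":0,"claw":0}
    - {"x":0,"y":0,"z":0.2,"rx":0,"ry":0,"rz":0,"claw":0}
    - {"x":0,"y":0,"z":0.2,"rx":0,"ry":0,"rz":0,"claw":0}
    - {"x":0,"y":0,"z":0.2,"rx":0,"ry":0,"rz":0,"claw":0}
    - {"x":0,"y":0,"z":0.2,"rx":0,"ry":0,"rz":0,"claw":0}
    - {"x":0,"y":0,"z":0.2,"rx":0,"ry":0,"rz":0,"claw":0}
    - {"x":0,"y":0,"z":0.2,"rx":0,"ry":0,"rz":0,"claw":0}

```text
t: 6.4
tool_pos: [0.4042, 0.1261, 0.2646]
orientation: [3.14, 0.1, -0.003]
force: [0.0, 0.9, 0.3]
opening: 0.0695
gripper_force: 0.0
```

```bash
python3 - <<'E'
from h import *
np.set_printoptions(precision=4,suppress=True)
snap('wrist','w2');snap('top','t2');snap('scene','s3');s=robot.read_state();print(s['t'],s['tool_pos'],s['orientation'],s['force'])
E
```

```text
6.55 [0.4045 0.1261 0.2653] [ 3.1399  0.1001 -0.0009] [1.1155 0.2206 0.3276]
```

View pics/w2.png

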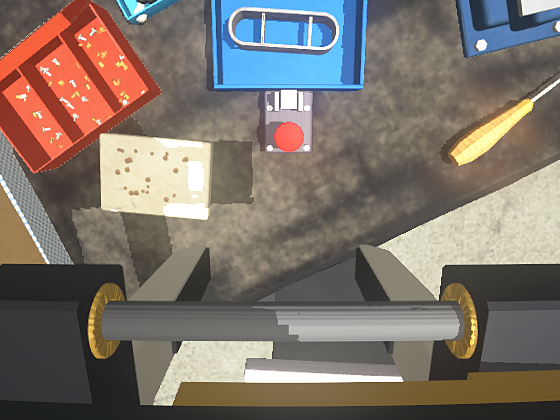

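The wrist view shows the lid fully open and the die as a shiny ring spanning about cols 229–338 and rows 8–50, seen from in front. The case's front wall is near row 85 and the pad is at (155,177).

```bash
cat > m3.py <<'E'
from h import *
np.set_printoptions(precision=4,suppress=True)
a=np.radians(3.1);ex=np.array([np.cos(a),np.sin(a)]);ey=np.array([-ex[1],ex[0]]);c0=np.array([.4535,.126])+.107*ex
print('case',c0)
for n in('w2','t2','s3'):
    z=load(n);C=cloud(z);d=C[...,:2]-c0;X=d@ex;Y=d@ey;Z=C[...,2]
    k=(abs(X)<.056)&(abs(Y)<.066)&(Z>.026)&(Z<.046)
    if n!='w2':k&=abs(X)<.05
    k=cv2.morphologyEx(k.astype(np.uint8),cv2.MORPH_CLOSE,np.ones((3,3)));N,L,st,_=cv2.connectedComponentsWithStats(k)
    k=L==1+st[1:,4].argmax();P=np.c_[X[k],Y[k]]*1000;print(n,len(P),'z',np.percentile(Z[k],[10,50,90]),'case-frame',cv2.minAreaRect(P.astype(np.float32)), P.min(0),P.max(0))
    # floor, lid
    k=(abs(X)<.05)&(abs(Y)<.06)&(Z<.02);print(' floor',np.median(Z[k]) if k.any() else None)
    for h in(.07,.09,.11,.13,.15):
        k=(abs(Y)<.06)&(abs(Z-h)<.004)&(X>.04)&(X<.2);print('  lid',h,np.percentile(X[k],[5,50]) if k.sum()>5 else None)
p=load('w2')['p'];cv2.imwrite('pics/w2c.png',cv2.resize(p[0:100,190:390],None,fx=4,fy=4,interpolation=2)[:,:,::-1])
E
python3 m3.py
```

```text
case [0.5603 0.1318]
w2 1564 z [0.0286 0.035  0.0367] case-frame ((-19.50316047668457, -2.5785751342773438), (105.3379898071289, 91.2629165649414), 33.96772766113281) [-88.6798 -46.2278] [11.364  57.1101]
 floor 0.0061620874639407575
  lid 0.07 None
  lid 0.09 None
  lid 0.11 None
  lid 0.13 None
  lid 0.15 None
t2 192 z [0.029  0.034  0.0364] case-frame ((-33.46524429321289, 30.53624725341797), (83.30032348632812, 156.45761108398438), 41.84980773925781) [-116.683   -47.6396] [10.2825 61.0204]
 floor 0.005177305581459679
  lid 0.07 [0.073  0.0754]
  lid 0.09 [0.0824 0.0846]
  lid 0.11 [0.0919 0.094 ]
  lid 0.13 [0.1008 0.1032]
  lid 0.15 [0.1104 0.1131]
s3 327 z [0.0263 0.0315 0.0356] case-frame ((-6.151935577392578, -2.6329803466796875), (39.95796203613281, 138.2916259765625), 2.019948720932007) [-28.5557 -71.056 ] [15.5607 65.7657]
 floor 0.0054365481507717694
  lid 0.07 [0.0751 0.078 ]
  lid 0.09 [0.0843 0.0873]
  lid 0.11 [0.0935 0.0967]
  lid 0.13 [0.1029 0.1062]
  lid 0.15 [0.1122 0.1164]
```

View pics/s3.png

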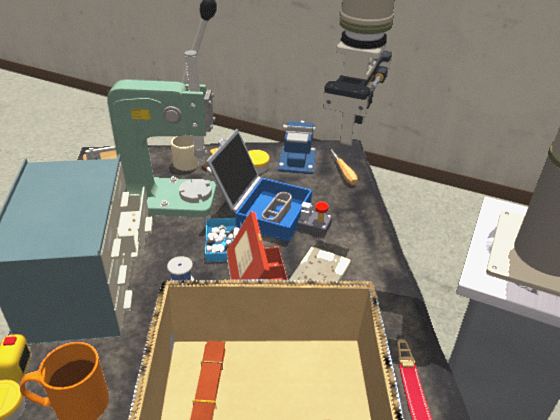

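```bash
cat > m4.py <<'E'
from h import *
import sys
np.set_printoptions(precision=4,suppress=True)
a=np.radians(3.1);ex=np.array([np.cos(a),np.sin(a)]);ey=np.array([-ex[1],ex[0]]);c0=np.array([.5603,.1318])
for n in sys.argv[1:]:
    z=load(n);C=cloud(z);d=C[...,:2]-c0;X=d@ex;Y=d@ey;Z=C[...,2]
    k=(abs(X)<.05)&(abs(Y)<.064)&(Z>.032)&(Z<.0395)
    N,L,st,_=cv2.connectedComponentsWithStats(k.astype(np.uint8),connectivity=8)
    k=L==1+st[1:,4].argmax();P=(np.c_[X[k],Y[k]]*1000).astype(np.float32);print(n,len(P),np.median(Z[k]),'rect',cv2.minAreaRect(P),np.percentile(P,[1,99],axis=0))
    h=(X>-.075)&(X<.075)&(abs(Y)<.085)&(Z>.039)&(Z<.046);print(' rim',np.percentile(X[h],[2,98]),np.percentile(Y[h],[2,98]),np.median(Z[h]))
    v,u=np.nonzero(k);print(' px',u.min(),u.max(),v.min(),v.max())
E
python3 m4.py w2 t2 s3; python3 -c "
from h import *
print(robot.read_state()['q'])
C=cloud(load('s3'));k=(abs(C[...,0]-.45)<.1)&(abs(C[...,1]-.36)<.1)&(C[...,2]>.04)&(C[...,2]<.2);print(np.percentile(C[k],[1,50,99],axis=0))"
```

```text
w2 1055 0.03576269748181138 rect ((-6.979461669921875, 5.315696716308594), (103.56106567382812, 34.85969924926758), 86.95054626464844) [[-25.6287 -45.6651]
 [ 10.6969  56.801 ]]
 rim [-0.0713  0.014 ] [-0.0708  0.0722] 0.04190295510787939
 px 229 338 7 50
t2 136 0.03473555409871887 rect ((-9.531749725341797, 3.7110862731933594), (101.5389633178711, 34.25450134277344), 85.60128784179688) [[-27.1913 -47.2488]
 [  9.9302  54.6487]]
 rim [-0.0679  0.0668] [-0.0731  0.07  ] 0.04182229550633998
 px 281 323 199 213
s3 143 0.034508409808984175 rect ((-6.163100242614746, 5.040763854980469), (106.03530883789062, 36.29141616821289), 88.7962646484375) [[-24.5612 -46.1661]
 [ 12.1574  56.8721]]
 rim [-0.0702  0.0704] [-0.0718  0.0724] 0.041441585323932495
 px 262 290 192 220
[ 1.81120528e-01 -3.74635346e-01  1.89361656e+00 -6.88431004e-06
  1.62318425e+00  1.68818493e+00]
[[0.35148562 0.29678351 0.04146393]
 [0.42195126 0.42504983 0.10679567]
 [0.54621175 0.45918049 0.14166616]]
```

Request:
arm_command:
  targets:
    - {"x":0.08,"y":0.02,"z":0,"rx":0,"ry":0,"rz":0.062,"claw":0}
    - {"x":0.15,"y":0.02,"z":0,"rx":0,"ry":0,"rz":0.124,"claw":0}
    - {"x":0.22,"y":0.02,"z":0,"rx":0,"ry":0,"rz":0.186,"claw":0}
    - {"x":0.27,"y":0.02,"z":0,"rx":0,"ry":0,"rz":0.248,"claw":0}
    - {"x":0.297,"y":0.02,"z":0,"rx":0,"ry":0,"rz":0.31,"claw":118}
    - {"x":0.297,"y":0.02,"z":0,"rx":0,"ry":0,"rz":0.372,"claw":118}
    - {"x":0.297,"y":0.02,"z":0,"rx":0,"ry":0,"rz":0.434,"claw":118}
    - {"x":0.297,"y":0.02,"z":0,"rx":0,"ry":0,"rz":0.496,"claw":118}
    - {"x":0.297,"y":0.02,"z":0,"rx":0,"ry":0,"rz":0.558,"claw":118}
    - {"x":0.297,"y":0.02,"z":0,"rx":0,"ry":0,"rz":0.62,"claw":118}

```text
t: 7.38
tool_pos: [0.5531, 0.1362, 0.2653]
orientation: [-2.491, -1.913, 0.001]
force: [0.5, 0.1, -0.3]
opening: 0.0574
gripper_force: 0.0
```

Request:
arm_command:
  targets:
    - {"x":0,"y":0,"z":0,"rx":0,"ry":0,"rz":0.06,"claw":118}
    - {"x":0,"y":0,"z":0,"rx":0,"ry":0,"rz":0.12,"claw":118}
    - {"x":0,"y":0,"z":0,"rx":0,"ry":0,"rz":0.1335,"claw":118}
    - {"x":0,"y":0,"z":0,"rx":0,"ry":0,"rz":0.1335,"claw":118}
    - {"x":0,"y":0,"z":0,"rx":0,"ry":0,"rz":0.1335,"claw":118}
    - {"x":0,"y":0,"z":0,"rx":0,"ry":0,"rz":0.1335,"claw":118}

```text
t: 7.88
tool_pos: [0.5531, 0.1362, 0.2655]
orientation: [-2.223, -2.22, 0.0]
force: [0.3, -0.0, -1.1]
opening: 0.05
gripper_force: 0.0
```

```bash
python3 - <<'E'
from h import *
np.set_printoptions(precision=4,suppress=True)
snap('wrist','w3');s=robot.read_state();print(s['t'],s['tool_pos'],s['orientation'],s['force'],s['opening'],s['q'])
E
python3 m4.py w3
```

```text
7.9333 [0.5531 0.1362 0.2656] [ 2.2228  2.2201 -0.0001] [-0.9735 -0.1061  0.2087] 0.04989398593476426 [ 0.1514  0.0366  1.5275 -0.      1.5774  0.1526]
w3 732 0.0358835988254507 rect ((-6.928502082824707, 6.148578643798828), (104.89124298095703, 33.76108932495117), 86.60784149169922) [[-24.806  -45.6612]
 [ 11.2449  57.614 ]]
 rim [-0.0697  0.067 ] [-0.0702  0.0721] 0.04206560831079689
 px 266 299 133 233
```

View pics/w3.png

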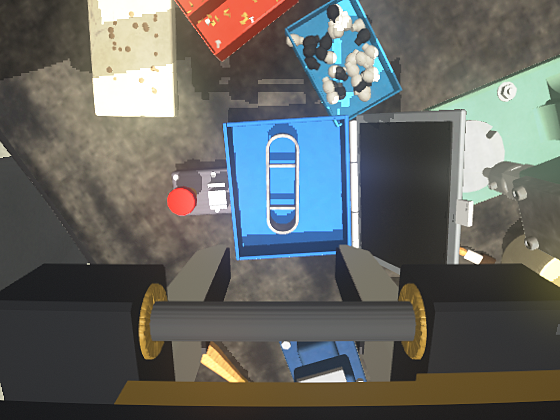

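The wrist view shows the die's ring in the case from (266,133) to (299,233). The fingers are astride it, and the open lid stands at cols 357–465.

Request:
arm_command:
  targets:
    - {"x":0,"y":0.002,"z":-0.07,"rx":0,"ry":-0.035,"rz":0,"claw":118}
    - {"x":0,"y":0.002,"z":-0.14,"rx":0,"ry":-0.035,"rz":0,"claw":118}
    - {"x":0,"y":0.002,"z":-0.21,"rx":0,"ry":-0.035,"rz":0,"claw":118}
    - {"x":0,"y":0.002,"z":-0.27,"rx":0,"ry":-0.035,"rz":0,"claw":118}
    - {"x":0,"y":0.002,"z":-0.32,"rx":0,"ry":-0.035,"rz":0,"claw":118}
    - {"x":0,"y":0.002,"z":-0.36,"rx":0,"ry":-0.035,"rz":0,"claw":118}
    - {"x":0,"y":0.002,"z":-0.39,"rx":0,"ry":-0.035,"rz":0,"claw":118}
    - {"x":0,"y":0.002,"z":-0.41,"rx":0,"ry":-0.035,"rz":0,"claw":118}
    - {"x":0,"y":0.002,"z":-0.42,"rx":0,"ry":-0.035,"rz":0,"claw":118}
    - {"x":0,"y":0.002,"z":-0.42,"rx":0,"ry":-0.035,"rz":0,"claw":118}

```text
t: 8.77
tool_pos: [0.5525, 0.1371, 0.0547]
orientation: [2.187, 2.186, 0.075]
force: [-0.1, 0.6, -0.1]
opening: 0.0495
gripper_force: 0.0
```

```bash
python3 - <<'E'
from h import *
np.set_printoptions(precision=4,suppress=True)
snap('scene','s4');s=robot.read_state();print(s['t'],s['tool_pos'],rot(s['orientation'])[:,1:],s['force'],s['opening'])
p=load('s4')['p'];cv2.imwrite('pics/s4c.png',cv2.resize(p[110:260,190:350],None,fx=4,fy=4,interpolation=2)[:,:,::-1])
E
```

```text
8.8167 [0.5532 0.1372 0.0558] [[ 0.9976  0.0699]
 [-0.0003 -0.    ]
 [ 0.0699 -0.9976]] [0.1213 0.0789 0.2517] 0.049578868642679186
```

View pics/s4c.png

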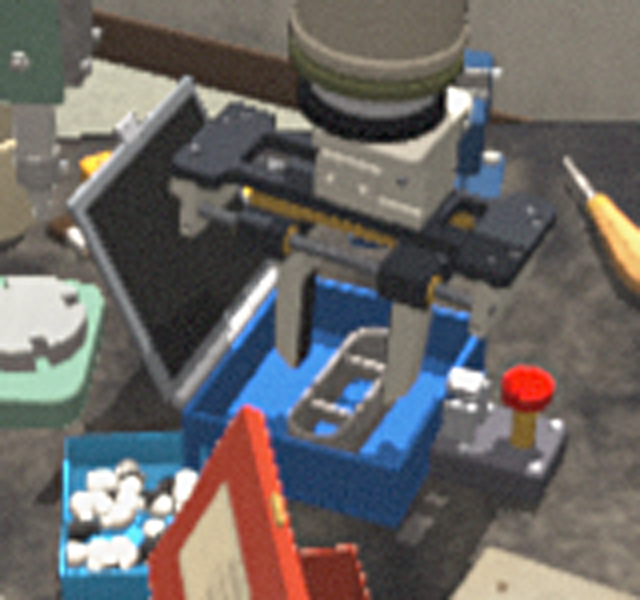

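The crop shows the fingers astride the die, clear of its sides, with the gripper body short of the open lid. I'll lean a little more for clearance and go down.

Request:
arm_command:
  targets:
    - {"x":0,"y":0,"z":-0.015,"rx":0,"ry":-0.012,"rz":0,"claw":118}
    - {"x":0,"y":0,"z":-0.028,"rx":0,"ry":-0.012,"rz":0,"claw":118}
    - {"x":0,"y":0,"z":-0.038,"rx":0,"ry":-0.012,"rz":0,"claw":118}
    - {"x":0,"y":0,"z":-0.045,"rx":0,"ry":-0.012,"rz":0,"claw":118}
    - {"x":0,"y":0,"z":-0.048,"rx":0,"ry":-0.012,"rz":0,"claw":118}
    - {"x":0,"y":0,"z":-0.048,"rx":0,"ry":-0.012,"rz":0,"claw":118}
    - {"x":0,"y":0,"z":-0.048,"rx":0,"ry":-0.012,"rz":0,"claw":118}

```text
t: 9.4
tool_pos: [0.5533, 0.1372, 0.0318]
orientation: [2.173, 2.173, 0.102]
force: [0.6, 0.3, -0.6]
opening: 0.0503
gripper_force: 0.0
```

Request:
arm_command:
  targets:
    - {"x":0,"y":0,"z":0,"rx":0,"ry":0,"rz":0,"claw":140}
    - {"x":0,"y":0,"z":0,"rx":0,"ry":0,"rz":0,"claw":150}
    - {"x":0,"y":0,"z":0,"rx":0,"ry":0,"rz":0,"claw":160}
    - {"x":0,"y":0,"z":0,"rx":0,"ry":0,"rz":0,"claw":200}
    - {"x":0,"y":0,"z":0,"rx":0,"ry":0,"rz":0,"claw":200}
    - {"x":0,"y":0,"z":0,"rx":0,"ry":0,"rz":0,"claw":200}
    - {"x":0,"y":0,"z":0,"rx":0,"ry":0,"rz":0,"claw":200}
  squeeze: 18

```text
t: 9.98
tool_pos: [0.553, 0.1372, 0.0317]
orientation: [2.173, 2.173, 0.102]
force: [-3.5, 0.2, 4.4]
opening: 0.0353
gripper_force: 17.9
```

Request:
arm_command:
  targets:
    - {"x":0,"y":0,"z":0.01,"rx":0,"ry":0,"rz":0,"claw":200}
    - {"x":0,"y":0,"z":0.03,"rx":0,"ry":0,"rz":0,"claw":200}
    - {"x":0,"y":0,"z":0.06,"rx":0,"ry":0,"rz":0,"claw":200}
    - {"x":0,"y":0,"z":0.1,"rx":0,"ry":0,"rz":0,"claw":200}
    - {"x":0,"y":0,"z":0.15,"rx":0,"ry":0,"rz":0,"claw":200}
    - {"x":0,"y":0,"z":0.2,"rx":0,"ry":0,"rz":0,"claw":200}
    - {"x":0,"y":0,"z":0.25,"rx":0,"ry":0,"rz":0,"claw":200}
    - {"x":0,"y":0,"z":0.3,"rx":0,"ry":0,"rz":0,"claw":200}
    - {"x":0,"y":0,"z":0.3,"rx":0,"ry":0,"rz":0,"claw":200}
    - {"x":0,"y":0,"z":0.3,"rx":0,"ry":0,"rz":0,"claw":200}

```text
t: 10.82
tool_pos: [0.5545, 0.1374, 0.184]
orientation: [2.171, 2.171, 0.108]
force: [0.2, 0.1, -2.0]
opening: 0.0347
gripper_force: 17.6
```

```bash
python3 - <<'E'
from h import *
np.set_printoptions(precision=4,suppress=True)
snap('scene','s5');snap('wrist','w5');s=robot.read_state();print(s['t'],s['tool_pos'],s['force'],s['wrist_torque'],s['opening'],s['gripper_force'])
p=load('s5')['p'];a=cv2.resize(p[90:240,200:350],(400,400),interpolation=2)
w=cv2.resize(load('w5')['p'],(400,300));w=np.vstack([w,np.zeros((100,400,3),np.uint8)])
cv2.imwrite('pics/s5c.png',np.hstack([a,w])[:,:,::-1])
# clearance near pad: highest things
C=cloud(load('w3'));D=cloud(load('top0'))
for Q in(C,D):
  k=(Q[...,0]>.29)&(Q[...,0]<.52)&(Q[...,1]>.2)&(Q[...,1]<.37)&(Q[...,2]<.25);print(np.percentile(Q[k][:,2],[50,90,99,99.9]))
E
```

```text
10.9167 [0.5523 0.137  0.1804] [ 0.189  -0.2896 -2.1098] [-0.0532  0.0252 -0.0125] 0.034550853988253645 17.59963983669877
[0.0013 0.0188 0.0371 0.0435]
[0.0009 0.0194 0.1353 0.1387]
```

View pics/s5c.png

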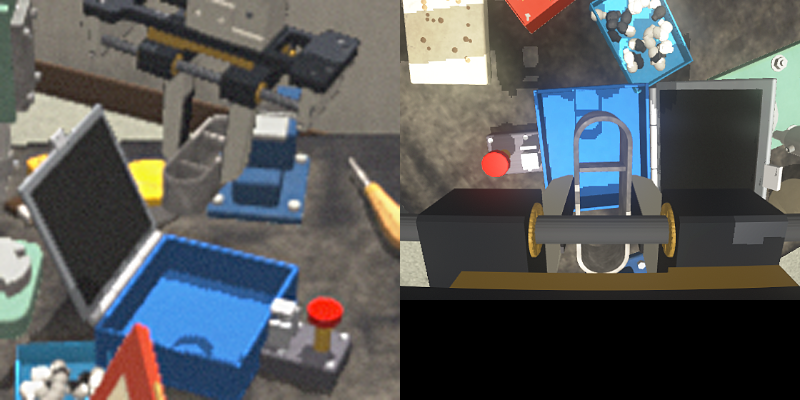

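The left crop shows the die held level with the gripper, above the empty case, with the lid still open. The wrist view on the right shows the die centred between the fingers. I'll move towards the pad and measure it from close by.

Request:
arm_command:
  targets:
    - {"x":-0.02,"y":0.0,"z":0.02,"rx":0,"ry":0.006,"rz":0,"claw":200}
    - {"x":-0.06,"y":0.0,"z":0.04,"rx":0,"ry":0.014,"rz":0,"claw":200}
    - {"x":-0.11,"y":0.0,"z":0.04,"rx":0,"ry":0.024,"rz":0,"claw":200}
    - {"x":-0.16,"y":0.0,"z":0.04,"rx":0,"ry":0.034,"rz":0,"claw":200}
    - {"x":-0.21,"y":0.0,"z":0.04,"rx":0,"ry":0.042,"rz":0,"claw":200}
    - {"x":-0.25,"y":0.0,"z":0.04,"rx":0,"ry":0.047,"rz":0,"claw":200}
    - {"x":-0.28,"y":0.0,"z":0.04,"rx":0,"ry":0.047,"rz":0,"claw":200}
    - {"x":-0.3,"y":0.0,"z":0.04,"rx":0,"ry":0.047,"rz":0,"claw":200}
    - {"x":-0.306,"y":0.0,"z":0.04,"rx":0,"ry":0.047,"rz":0,"claw":200}
    - {"x":-0.306,"y":0.0,"z":0.04,"rx":0,"ry":0.047,"rz":0,"claw":200}

```text
t: 11.75
tool_pos: [0.399, 0.137, 0.2001]
orientation: [-2.22, -2.221, 0.003]
force: [0.1, -0.1, -1.9]
opening: 0.0349
gripper_force: 17.6
```

```bash
cat > pad.py <<'E'
from h import *
import sys
np.set_printoptions(precision=4,suppress=True)
for n in sys.argv[1:]:
    z=load(n);C=cloud(z)
    k=(np.abs(C[...,:2]-[.399,.267]).max(-1)<.085)&(C[...,2]>.013)&(C[...,2]<.024)
    k=cv2.morphologyEx(k.astype(np.uint8),cv2.MORPH_OPEN,np.ones((5,5)))
    N,L,st,_=cv2.connectedComponentsWithStats(k);k=L==1+st[1:,4].argmax()
    v,u=np.nonzero(k);P=C[k];print(n,len(P),u.min(),u.max(),v.min(),v.max(),np.median(P[:,2]),cv2.minAreaRect((P[:,:2]*1000).astype(np.float32)))
    x,y=P[:,0],P[:,1]
    ed=[]
    for lo in(.01,.03):
        pass
    ys=np.arange(y.min()+.015,y.max()-.015,.006);xs=np.arange(x.min()+.015,x.max()-.015,.006)
    lft=[x[abs(y-b)<.003].min() for b in ys];rgt=[x[abs(y-b)<.003].max() for b in ys]
    bot=[y[abs(x-b)<.003].min() for b in xs];top=[y[abs(x-b)<.003].max() for b in xs]
    f=lambda a,b:np.polyfit(a,b,1)
    print(' slopes deg',[round(float(np.degrees(np.arctan(f(a,b)[0]))),2) for a,b in((ys,lft),(ys,rgt),(xs,bot),(xs,top))],'mid x',np.median(lft),np.median(rgt),(np.median(lft)+np.median(rgt))/2,'mid y',np.median(bot),np.median(top),(np.median(bot)+np.median(top))/2)
E
python3 - <<'E'
from h import *
np.set_printoptions(precision=4,suppress=True)
snap('wrist','w6');s=robot.read_state();print(s['t'],s['tool_pos'],rot(s['orientation'])[:,1:],s['force'],s['opening'])
E
python3 pad.py w1 w2 w6 t2
```

```text
11.8 [0.3997 0.1371 0.2005] [[ 1.     -0.0014]
 [ 0.0002 -0.0003]
 [-0.0014 -1.    ]] [-0.1472 -0.2913 -2.298 ] 0.03471171824457542
w1 7902 102 210 153 235 0.017999912937421814 ((399.3363342285156, 267.6138610839844), (120.54914855957031, 85.56046295166016), 88.57176208496094)
 slopes deg [1.78, 1.64, -1.68, -0.87] mid x 0.35784736912797277 0.4413979351909475 0.39962265215946013 mid y 0.20742555555201356 0.32697906978550384 0.2672023126687587
w2 8371 100 211 133 218 0.018030694006346826 ((399.554931640625, 267.4797058105469), (120.3031234741211, 85.02996063232422), 88.25704956054688)
 slopes deg [1.84, 2.24, -1.71, -1.94] mid x 0.35757742959916683 0.44156175923188906 0.399569594415528 mid y 0.20763743692600367 0.3271095820329615 0.2673735094794826
w6 11598 233 335 0 117 0.018048197247587883 ((398.99468994140625, 254.72439575195312), (94.9123306274414, 85.02017211914062), 88.45628356933594)
 slopes deg [1.58, 1.59, -1.64, 0.05] mid x 0.3565183711420048 0.4407273147638109 0.39862284295290784 mid y 0.20787608643974237 0.30078403492528716 0.25433006068251474
t2 1194 225 259 254 288 0.01733056227406804 ((397.8987731933594, 283.771728515625), (83.26708984375, 81.72235870361328), 89.02528381347656)
 slopes deg [0.91, 1.2, 2.99, -0.3] mid x 0.35718091977887484 0.43861215279624427 0.39789653628755955 mid y 0.24263721296666907 0.32488825730375404 0.28376273513521155
```

View pics/w6.png

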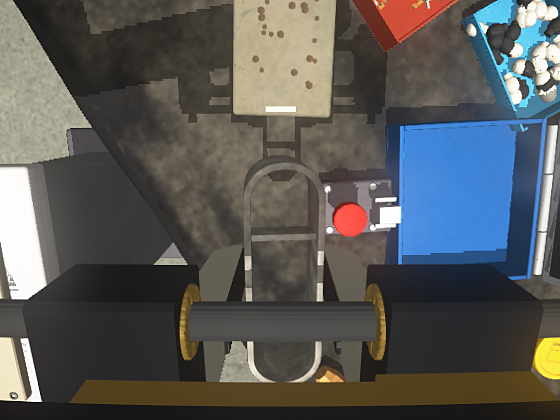

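The wrist view shows the pad at the top, cols 233–335 with its near edge at row 117. The die hangs vertical and centred between the fingers, and the button and empty case are to the right.

```bash
python3 - <<'E'
from h import *
np.set_printoptions(precision=4,suppress=True)
for n in('top0','w1','s3'):
  Q=cloud(load(n));k=(Q[...,0]>.25)&(Q[...,0]<.54)&(Q[...,1]>.2)&(Q[...,1]<.40)&(Q[...,2]<.25)&(Q[...,2]>.07);P=Q[k]
  for z0,z1 in((.07,.1),(.1,.13),(.13,.2)):
    p=P[(P[:,2]>z0)&(P[:,2]<=z1)]
    if len(p)>3: print(n,z0,len(p),np.percentile(p,[2,98],axis=0))
E
```

```text
top0 0.07 246 [[0.2758 0.324  0.071 ]
 [0.5385 0.399  0.0997]]
top0 0.1 447 [[0.2722 0.3007 0.1008]
 [0.5372 0.3985 0.1295]]
top0 0.13 650 [[0.2635 0.2934 0.1307]
 [0.5268 0.3994 0.1432]]
w1 0.07 908 [[0.2957 0.3354 0.0706]
 [0.5361 0.3994 0.099 ]]
w1 0.1 599 [[0.2744 0.2918 0.1007]
 [0.5394 0.3909 0.1295]]
w1 0.13 1479 [[0.2777 0.2909 0.1313]
 [0.5328 0.3729 0.138 ]]
s3 0.07 661 [[0.2746 0.3324 0.071 ]
 [0.5386 0.3995 0.0997]]
s3 0.1 865 [[0.2735 0.3054 0.1008]
 [0.5368 0.3991 0.1293]]
s3 0.13 764 [[0.266  0.2958 0.1305]
 [0.529  0.3995 0.1421]]
```

```bash
python3 - <<'E'
from h import *
np.set_printoptions(precision=4,suppress=True)
for n in('top0','w1','s3'):
  Q=cloud(load(n))
  for x in np.arange(.26,.54,.03):
    k=(abs(Q[...,0]-x)<.015)&(Q[...,1]>.2)&(Q[...,1]<.5)&(Q[...,2]<.25)&(Q[...,2]>.09);p=Q[k]
    if len(p)>3: print(n,round(x,2),len(p),'ymin',np.percentile(p[:,1],[1,5]),'z max',np.percentile(p[:,2],98))
E
```

```text
top0 0.26 236 ymin [0.3699 0.3759] z max 0.14326997698015947
top0 0.29 188 ymin [0.3687 0.3702] z max 0.1436246077676556
top0 0.32 184 ymin [0.3824 0.3831] z max 0.14328708564059545
top0 0.35 196 ymin [0.3956 0.3968] z max 0.14260952218933962
top0 0.38 185 ymin [0.4091 0.4106] z max 0.1426784317535772
top0 0.41 188 ymin [0.4242 0.4257] z max 0.1433514046546354
top0 0.44 279 ymin [0.3881 0.3955] z max 0.14258340724329438
top0 0.47 441 ymin [0.3492 0.3579] z max 0.14260196529394437
top0 0.5 454 ymin [0.3078 0.3171] z max 0.14243174112806703
top0 0.53 335 ymin [0.2892 0.2938] z max 0.14278226312899456
w1 0.26 30 ymin [0.3717 0.3718] z max 0.1371835686719182
w1 0.29 122 ymin [0.3705 0.371 ] z max 0.13830297617745976
w1 0.32 230 ymin [0.3855 0.3868] z max 0.1077966908892808
w1 0.47 8 ymin [0.3471 0.3473] z max 0.1342512261813405
w1 0.5 967 ymin [0.3084 0.3128] z max 0.13795296276245986
w1 0.53 1040 ymin [0.2895 0.2913] z max 0.1377939074961626
s3 0.26 513 ymin [0.3781 0.3883] z max 0.14130531138790028
s3 0.29 554 ymin [0.3735 0.3782] z max 0.14179164589194912
s3 0.32 559 ymin [0.3873 0.3929] z max 0.14178866637759213
s3 0.35 577 ymin [0.401  0.4062] z max 0.1414145810278293
s3 0.38 585 ymin [0.4154 0.4205] z max 0.14171879125007072
s3 0.41 583 ymin [0.4302 0.4357] z max 0.14236897835363307
s3 0.44 744 ymin [0.3969 0.4074] z max 0.14146402527258273
s3 0.47 1002 ymin [0.3576 0.37  ] z max 0.14230705551433157
s3 0.5 1019 ymin [0.3178 0.3318] z max 0.14174835188603194
s3 0.53 469 ymin [0.2924 0.2975] z max 0.14194234186205756
```

Request:
arm_command:
  targets:
    - {"x":0,"y":0.03,"z":0,"rx":0,"ry":0,"rz":-0.0144,"claw":200}
    - {"x":0,"y":0.08,"z":-0.02,"rx":0,"ry":0,"rz":-0.0144,"claw":200}
    - {"x":0,"y":0.14,"z":-0.06,"rx":0,"ry":0,"rz":-0.0144,"claw":200}
    - {"x":0,"y":0.19,"z":-0.1,"rx":0,"ry":0,"rz":-0.0144,"claw":200}
    - {"x":0,"y":0.23,"z":-0.14,"rx":0,"ry":0,"rz":-0.0144,"claw":200}
    - {"x":0,"y":0.255,"z":-0.18,"rx":0,"ry":0,"rz":-0.0144,"claw":200}
    - {"x":0,"y":0.26,"z":-0.22,"rx":0,"ry":0,"rz":-0.0144,"claw":200}
    - {"x":0,"y":0.26,"z":-0.25,"rx":0,"ry":0,"rz":-0.0144,"claw":200}
    - {"x":0,"y":0.26,"z":-0.27,"rx":0,"ry":0,"rz":-0.0144,"claw":200}
    - {"x":0,"y":0.26,"z":-0.28,"rx":0,"ry":0,"rz":-0.0144,"claw":200}

```text
t: 12.63
tool_pos: [0.3992, 0.2666, 0.0593]
orientation: [-2.253, -2.188, 0.005]
force: [-0.2, -0.3, -2.5]
opening: 0.0347
gripper_force: 17.6
```

Request:
arm_command:
  targets:
    - {"x":0,"y":0,"z":-0.004,"rx":0,"ry":0,"rz":0,"claw":200}
    - {"x":0,"y":0,"z":-0.008,"rx":0,"ry":0,"rz":0,"claw":200}
    - {"x":0,"y":0,"z":-0.01,"rx":0,"ry":0,"rz":0,"claw":200}
    - {"x":0,"y":0,"z":-0.01,"rx":0,"ry":0,"rz":0,"claw":200}
    - {"x":0,"y":0,"z":-0.01,"rx":0,"ry":0,"rz":0,"claw":200}

```text
t: 13.05
tool_pos: [0.4007, 0.2673, 0.0574]
orientation: [2.253, 2.189, 0.002]
force: [-0.2, 0.5, -1.8]
opening: 0.0347
gripper_force: 17.6
```

```bash
python3 - <<'E'
from h import *
np.set_printoptions(precision=4,suppress=True)
s=robot.read_state();print(s['t'],s['tool_pos'],rot(s['orientation'])[:,1:],s['force'],s['opening'])
snap('scene','s7');z=load('s7')
p=z['p'];cv2.imwrite('pics/s7c.png',cv2.resize(p[190:310,250:400],None,fx=5,fy=5,interpolation=2)[:,:,::-1])
E
```

```text
13.05 [0.4007 0.2673 0.0574] [[ 0.9996  0.0013]
 [-0.0291  0.0007]
 [ 0.0013 -1.    ]] [-0.2174  0.5251 -1.7606] 0.03466382333007089
```

Request:
arm_command:
  targets:
    - {"x":-0.003,"y":0,"z":-0.006,"rx":0,"ry":0,"rz":0,"claw":200}
    - {"x":-0.003,"y":0,"z":-0.012,"rx":0,"ry":0,"rz":0,"claw":200}
    - {"x":-0.003,"y":0,"z":-0.017,"rx":0,"ry":0,"rz":0,"claw":200}
    - {"x":-0.003,"y":0,"z":-0.02,"rx":0,"ry":0,"rz":0,"claw":200}
    - {"x":-0.003,"y":0,"z":-0.022,"rx":0,"ry":0,"rz":0,"claw":200}
    - {"x":-0.003,"y":0,"z":-0.022,"rx":0,"ry":0,"rz":0,"claw":200}

```text
t: 13.6
tool_pos: [0.3984, 0.2671, 0.0453]
orientation: [-2.253, -2.189, 0.001]
force: [-1.0, -0.6, -1.9]
opening: 0.0348
gripper_force: 17.6
```

Request:
arm_command:
  targets:
    - {"x":0.002,"y":0,"z":-0.001,"rx":0,"ry":0,"rz":0,"claw":200}
    - {"x":0.002,"y":0,"z":-0.002,"rx":0,"ry":0,"rz":0,"claw":200}
    - {"x":0.002,"y":0,"z":-0.003,"rx":0,"ry":0,"rz":0,"claw":200}
    - {"x":0.002,"y":0,"z":-0.003,"rx":0,"ry":0,"rz":0,"claw":200}
    - {"x":0.002,"y":0,"z":-0.003,"rx":0,"ry":0,"rz":0,"claw":200}

```text
t: 14.02
tool_pos: [0.3994, 0.2673, 0.0447]
orientation: [-2.253, -2.189, 0.001]
force: [-4.7, -1.3, 6.3]
opening: 0.0349
gripper_force: 17.8
```

Request:
arm_command:
  targets:
    - {"x":0,"y":0,"z":0,"rx":0,"ry":0,"rz":0,"claw":200}
    - {"x":0,"y":0,"z":0,"rx":0,"ry":0,"rz":0,"claw":200}
    - {"x":0,"y":0,"z":0,"rx":0,"ry":0,"rz":0,"claw":200}
  squeeze: 4

```text
t: 14.27
tool_pos: [0.3996, 0.2673, 0.0442]
orientation: [-2.253, -2.189, -0.0]
force: [-1.7, 1.8, 2.3]
opening: 0.035
gripper_force: 3.9
```

Request:
arm_command:
  targets:
    - {"x":0,"y":0,"z":0,"rx":0,"ry":0,"rz":0,"claw":150}
    - {"x":0,"y":0,"z":0,"rx":0,"ry":0,"rz":0,"claw":140}
    - {"x":0,"y":0,"z":0,"rx":0,"ry":0,"rz":0,"claw":125}
    - {"x":0,"y":0,"z":0,"rx":0,"ry":0,"rz":0,"claw":118}
    - {"x":0,"y":0,"z":0,"rx":0,"ry":0,"rz":0,"claw":118}

```text
t: 14.68
tool_pos: [0.3998, 0.2672, 0.0442]
orientation: [2.253, 2.189, 0.0]
force: [0.2, 0.4, 0.4]
opening: 0.0494
gripper_force: 0.0
```

Released. Now straight up, then back in -y to look at the die.

Request:
arm_command:
  targets:
    - {"x":0,"y":0,"z":0.02,"rx":0,"ry":0,"rz":0,"claw":118}
    - {"x":0,"y":0,"z":0.06,"rx":0,"ry":0,"rz":0,"claw":118}
    - {"x":0,"y":0,"z":0.12,"rx":0,"ry":0,"rz":0,"claw":118}
    - {"x":0,"y":0,"z":0.2,"rx":0,"ry":0,"rz":0,"claw":118}
    - {"x":0,"y":0,"z":0.28,"rx":0,"ry":0,"rz":0,"claw":118}
    - {"x":0,"y":-0.06,"z":0.36,"rx":0,"ry":0,"rz":0,"claw":118}
    - {"x":0,"y":-0.12,"z":0.4,"rx":0,"ry":0,"rz":0,"claw":118}
    - {"x":0,"y":-0.2,"z":0.4,"rx":0,"ry":0,"rz":0,"claw":118}
    - {"x":0,"y":-0.2,"z":0.4,"rx":0,"ry":0,"rz":0,"claw":118}
    - {"x":0,"y":-0.2,"z":0.4,"rx":0,"ry":0,"rz":0,"claw":118}

```text
t: 15.52
tool_pos: [0.4002, 0.1656, 0.2457]
orientation: [2.256, 2.184, 0.004]
force: [0.2, 0.3, -0.2]
opening: 0.0498
gripper_force: 0.0
```

```bash
python3 - <<'E'
from h import *
np.set_printoptions(precision=4,suppress=True)
snap('wrist','w8');snap('scene','s8');print(robot.read_state()['t'])
a=np.radians(-1.65);ex=np.array([np.cos(a),np.sin(a)]);ey=np.array([-ex[1],ex[0]])
for n in('w8','s8'):
    C=cloud(load(n));d=C[...,:2]-[.3993,.2674];X=d@ex;Y=d@ey;Z=C[...,2]
    k=(abs(X)<.05)&(abs(Y)<.07)&(Z>.043)&(Z<.055)
    P=(np.c_[X[k],Y[k]]*1000).astype(np.float32);print(n,len(P),np.percentile(Z[k],[5,50,95]),cv2.minAreaRect(P),np.percentile(P,[1,99],axis=0))
    k=(abs(X)<.04)&(abs(Y)<.058)&(Z>.01)&(Z<.024);print(np.percentile(X[k],[1,99]),np.percentile(Y[k],[1,99]))
    A=C[(abs(X)<.05)&(abs(Y)<.07)&(Z>.044)&(Z<.053)];print('plane',np.linalg.lstsq(np.c_[A[:,:2],np.ones(len(A))],A[:,2],rcond=None)[0])
E
python3 pad.py w8
python3 -c "
from h import *
p=load('w8')['p'];s=load('s8')['p']
cv2.imwrite('pics/f.png',np.hstack([cv2.resize(p,(400,300)),cv2.resize(s[130:310,160:400],(400,300))])[:,:,::-1])"
```

```text
15.6167
w8 1251 [0.0437 0.0478 0.0492] ((2.3149032592773438, 11.007156372070312), (124.73336791992188, 55.149085998535156), 73.01323699951172) [[-17.9637 -50.8668]
 [ 16.1642  51.6151]]
[-0.0394  0.0393] [-0.0565  0.0567]
plane [0.0011 0.0002 0.0471]
s8 231 [0.0437 0.0462 0.0493] ((-0.14457321166992188, -0.4236297607421875), (107.01640319824219, 35.26863479614258), 89.93244171142578) [[-17.6947 -52.7524]
 [ 17.029   51.3205]]
[-0.0392  0.0394] [-0.0571  0.0423]
plane [0.0114 0.0048 0.0408]
w8 6553 233 321 18 144 0.01800793221864505 ((399.3432312011719, 268.0872497558594), (118.66626739501953, 85.87869262695312), 88.4888916015625)
 slopes deg [1.58, 1.24, -1.92, -20.15] mid x 0.35707021163426633 0.4415969056138612 0.3993335586240638 mid y 0.20888675513484167 0.3265390811890403 0.267712918161941
```

View pics/f.png

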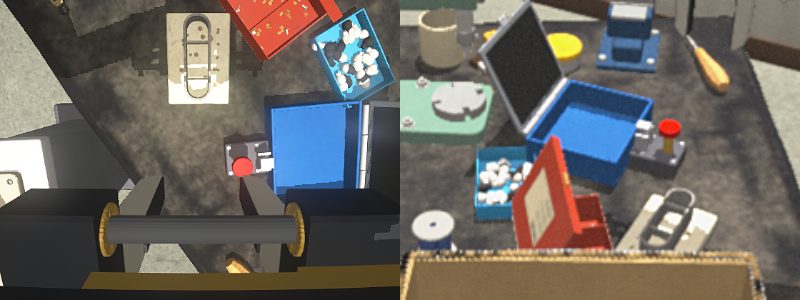

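The die lies flat within 1 mm of the pad's centre and along it. The lid is open, the tin and spool stand where they were, and the arm is clear, so I'm handing in.

```bash
python3 -c "
from plant import robot
print(robot.close_job())"
```

```text
the job is handed in; nothing more can be done
None
```

The job is handed in at about 15.6 s: the button was pressed by feel (highest reading about 7 N), the lid swung fully open untouched, and the die lies flat and lengthwise on the pad, about 1 mm or less from its middle, with the tin and spool left where they were; no verdict came back.

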